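# Clear the soap block and prove the conveyor's limit switch by hand

### The job

A soap block has been left on the little conveyor just before the roller-arm limit switch: take it off, lay it flat in the shallow steel tray and let go. Then prove the switch by hand: with the bare fingers of the gripper push the roller arm gently, the way the belt runs, until it clicks, hold it there for half a second, and release it so that it swings all the way back. Do not force the arm after the click, and leave the next soap on the belt where it lies.

Things in the scene. Friction and masses are not known exactly. Their poses are not given: they have to be found in the camera images.
- conveyor: Bench-top belt conveyor, white belt, aluminium rails, fixed. Origin at table level below the plane in which the roller arm swings; own +x points away from the robot, own +y is the way the belt runs (it stands still). Belt top 45 mm above the table, x = -97 to +8, y = -220 to +220 mm; front rail lower than the belt, rear rail x = 9 to 15 mm, 60 mm high.
- guard_edge (a point): Middle of the front (-x) underside edge of a flat clear plastic guard sheet over the belt: x = -18, z = 140 mm from the conveyor's origin. The sheet is 4 mm thick, runs to x = +70 and y = +-245 mm, on posts at its rear corners; open below towards the robot. Fingers leaning 25 to 40 degrees from vertical, upper end back to -x, get under it to the roller.
- switch: Grey limit switch housing, 36 x 46 mm, top 80 mm above the table, on a bracket behind the rear rail, fixed to the conveyor, its axes parallel to the conveyor's. Origin at table level straight below the arm's shaft, in the plane in which the arm swings (housing from x = 16 to 52 mm). The shaft is 55 mm above the table and runs along x.
- roller (a point): Centre of the black roller, diameter 16 mm, 10 mm long along the switch's x, at the end of the steel arm, 36 mm from the shaft. At rest the arm stands up, leaning 0.30 rad to the switch's -y, so the roller's centre is at y = -11, z = 89 mm from the switch's origin.
- roller_arm (a joint): Angle of the roller arm, rad: 0 at rest, grows as the roller is pushed to the switch's +y. A light spring (1 to 2 N at the roller) returns it. After a free travel of 0.1 to 0.6 rad (4 to 21 mm at the roller), different each time and unseen, it meets the switch's plunger; the click comes 0.14 rad later, a hard stop 0.18 rad (6 to 7 mm) after the click.
- click_pin (a joint): Travel of the switch's plunger, m: 0 at rest; its 5 mm pin sticks out of the housing's -y side 41 mm above the table. When it is met the push at the roller steps up to 4 N, peaks at about 7 N at 0.0009, falls by about 3 N as the switch snaps over, then rises again from 0.0034. Clicked from 0.002 on, hard stop at 0.0045. Springs back by itself. Over 25 N at the roller damages the switch.
- soap_block: Rectangular block of marbled brown, green and cream soap, 70 (x) x 46 (y) x 46 (z) mm, 0.1 to 0.2 kg, loose on the belt on the -y side of the roller arm, its length across the belt. Origin at the centre of its underside. Its far end (+x) may reach up to 8 mm under the guard sheet's edge: draw it back before lifting.
- block_center (a point): Centre of the soap block, 23 mm above its underside.
- tray: Empty shallow open steel tray on the table, 130 (x) x 170 (y) x 30 (z) mm outside, walls and floor 5 mm, fixed; to the left or to the right of the robot. Origin at the centre of its underside.
- queued_gem: Faceted soap gem, 60 mm long, 36 mm thick, waiting on the belt farther to -y than the block; leave it alone. Origin at the centre of its underside.
- mould: Open wooden mould box, 100 (x) x 170 (y) x 60 (z) mm, on the table on the side opposite to the tray, fixed; not for the block. Origin at the centre of its underside.

How it is judged:
On the way, in this order (a step that is already met when the one before it is completed fails the run):
1. the soap block lies flat in the tray and is let go (x of block_center in the frame of tray between -0.06 and 0.06 m and y of block_center in the frame of tray between -0.08 and 0.08 m and z of block_center in the frame of tray below 0.034 m and contact force between the fingers and soap_block below 0.05 N), for 0.2 s.
2. the roller arm is pushed by the fingers past the click and held there (value of joint click_pin above 0.002 m and contact force between the fingers and switch above 0.5 N), for 0.4 s.
3. the arm is released and has swung back to rest (value of joint click_pin below 0.0008 m and value of joint roller_arm below 0.06 rad and contact force between anything else and switch below 0.05 N), for 0.2 s.
At the end, for the whole second after the job is handed in: The soap block lies flat and still inside the tray (its centre within the walls and less than 34 mm above the tray's underside), the click pin is back within 0.8 mm and the roller arm within 0.06 rad of rest (x of block_center in the frame of tray between -0.06 and 0.06 m and y of block_center in the frame of tray between -0.08 and 0.08 m and z of block_center in the frame of tray below 0.034 m and linear speed of soap_block below 0.02 m/s and value of joint click_pin below 0.0008 m and value of joint roller_arm below 0.06 rad); the robot touches nothing.
It fails at once if the switch or its roller arm is forced with more than 25 N (contact force between anything else and switch above 25 N).
It fails at once if the next soap on the belt is shifted by more than 15 mm (distance of queued_gem from where it was at the start of the episode above 0.015 m).
It also fails if it takes over 72 s, if anything falls off the work surface, if the arm or the gripper's body presses on something with over 40 N, if the wrist force passes 120 N, or if a joint passes its speed limit or range.

### The arm

A 6-joint arm with a two-finger parallel gripper is mounted at the origin on the work surface. World frame = base frame: x ahead of the robot, y to its left, z up, the work surface at z = 0. Lengths are in m, angles in rad, forces in N, time in s.
With the tool pointing down it reaches from about 0.325 to 0.9 m from the base axis. Payload 6.1 kg.
Tool frame: the origin (TCP) lies on the centre line of the jaws, within the pads' length; the fingertips stand 8 mm ahead of it and the grasp point (between the pads) lies 11 mm behind it; z points along the fingers, y is the direction in which the jaws open and shut (so a half turn about z gives the same grasp; the last joint's range is limited). The gripper opens to 85 mm and grips with 20 to 120 N. Pads are 22 mm wide; open, the fingers measure 114 mm over their backs; the gripper's body (76 mm by 85 mm) begins 54 mm behind the grasp point. The pads swing forward as they close: fully open they stand 13 mm farther back than shut.
Start: joints at [-1.335, 0.22, 1.526, -0, 1.395, -0.126], TCP at [0.221, -0.585, 0.239] pointing down, gripper open.
Joint ranges: [-2.98, 2.98], [-0.91, 2.08], [0.09, 2.57], [-1.24, 4.39], [0.2, 2.65], [-2.68, 2.68]. Speed limits (rad/s): [2.57, 2.57, 3.01, 3.14, 3.14, 3.14].

### API

Orientations are given as a unit quaternion [x, y, z, w].
In Python, from cell import robot gives the robot as it stands.
- The arm moves only by the shell command python3 -m creep 'ROWS' [OPENING] [FORCE]. ROWS is JSON, a list of rows, each a list of 2 entries, a list of its own where there are three numbers: the shift along the tool's x, y, z as a fraction of full scale, then the turn, a rotation vector about the tool's x, y, z as a fraction of full scale. A call has 1 to 20 rows; each row shifts and turns the commanded pose from where the row before left it, along the tool's axes as they then stand; what a row does not reach is not made up. Full scale, the value 1, is 50 mm for a shift and 0.1 rad for a turn. A row lasts 1/10 s, in which the tool goes at most 50 mm and 8.59 degrees, less where a joint would pass 70% of its speed; a pose out of reach is approached as far as the arm can. A call with a number of a shift or a turn outside -1 to 1 is refused whole. A call with a gripper value outside its range is refused whole. OPENING is the closure in counts, from 0 (fully open) to 255 (shut), set as the call begins (- or left out, the last holds). The fingers move at their own pace and stop on an object; FORCE is the grip in N (left out, the last holds). Time passes only in rows, so rows that do not move let the fingers close. It gives the time, the measured TCP pose, the force and the opening at its end, in the units of the state.
- robot.get_obs(): the state, without advancing time (a new reading comes with each control period).
- robot.grab_frame(name): name is "scene" or "top" or "wrist"; returns a dict with "image" (400x640x3 uint8, blue, green, red), "fx", "fy", "cx", "cy" (pixels), "k1" (the pictures are not rectified: a ray, as slopes to the right and down, at radius r is drawn at 1 + k1 r^2 times it, then the intrinsics apply), "rvec" (rotation vector, rad) and "tvec" (3), from world to camera coordinates, as OpenCV has them. Camera axes: x right, y down, z forward; pixel columns grow to the right and rows downward; lengths in m; the calibration is good to about 2 mm. A picture is of the moment at which its call begins. There is no depth.
- robot.hand_in(): hands the job in, once; it reports no verdict.
The state is a dict: "time_s": time; "joints": joint angles; "joint_vel": joint speeds; "joint_torque": joint torques, N m; "position": TCP position; "tcp_rot": TCP orientation; "contact_force": force on the tool from outside, world axes, zero at the start; "wrist_torque": the same for the moment, N m; "finger_gap": finger opening in m.
Only numpy, scipy, OpenCV 4.12 (cv2) and the standard library are available. Lean on these libraries where they do the work, as an engineer would, in place of code of your own. Each camera call takes 0.05 s, during which the arm holds its last target.

## Working session

There is one attempt and no reset: what is moved stays moved. The work goes in short steps, Python scripts to look and compute and a shell command to move; the robot and the scene stay as the last step left them, time stands still between calls to the robot, and variables do not carry over. Pictures are saved under pics/ and viewed, and the job is handed in when it is done.

```bash
ls; mkdir -p pics; python3 - <<'E'
from cell import robot
import cv2
o=robot.get_obs(); print(o)
for n in ["scene","top","wrist"]:
    f=robot.grab_frame(n); cv2.imwrite(f"pics/a_{n}.png",f["image"]); print(n,{k:f[k] for k in f if k!="image"})
E
```

```text
pics
{'time_s': 0.0, 'joints': array([-1.33508880e+00,  2.21227678e-01,  1.52759312e+00, -4.44749308e-05,
        1.39468958e+00, -1.26067679e-01]), 'joint_vel': array([-7.03174118e-05,  1.65776662e-03, -2.23059140e-04, -1.80592859e-03,
        1.01063081e-03, -1.92075887e-04]), 'joint_torque': array([ 4.41938764e-04, -4.96903896e+01, -3.89393842e+01, -2.36649312e-04,
        1.10245679e-02,  1.29560703e-05]), 'position': array([ 0.22107496, -0.58397539,  0.23820778]), 'tcp_rot': array([ 9.83683241e-01,  1.79906535e-01, -7.43951947e-05, -9.56220026e-04]), 'contact_force': array([ 0.36883007,  0.18612536, -0.08107602]), 'wrist_torque': array([ 0.03056841, -0.00594776, -0.01593293]), 'finger_gap': 0.08515809171324494}
scene {'fx': 472.81050015059515, 'fy': 472.81050015059515, 'cx': 319.15249318176205, 'cy': 197.17809673715132, 'k1': -0.062236462447797895, 'rvec': array([ 1.40428002,  1.93828247, -1.02914702]), 'tvec': array([ 0.16014755, -0.18721049,  1.59071403])}
top {'fx': 469.4554984732055, 'fy': 469.4554984732055, 'cx': 319.8086503151304, 'cy': 190.71329053668737, 'k1': -0.06261419419477447, 'rvec': array([ 2.15798914, -2.0562842 ,  0.21325656]), 'tvec': array([-0.02143253,  0.50552312,  0.98825319])}
wrist {'fx': 292.4430530857532, 'fy': 292.4430530857532, 'cx': 316.71745355702996, 'cy': 198.02534043204435, 'k1': -0.030204344146440784, 'rvec': array([-2.35733653,  1.62589453,  0.27032966]), 'tvec': array([-0.62292314, -0.04197184,  0.38217886])}
```

View pics/a_scene.png

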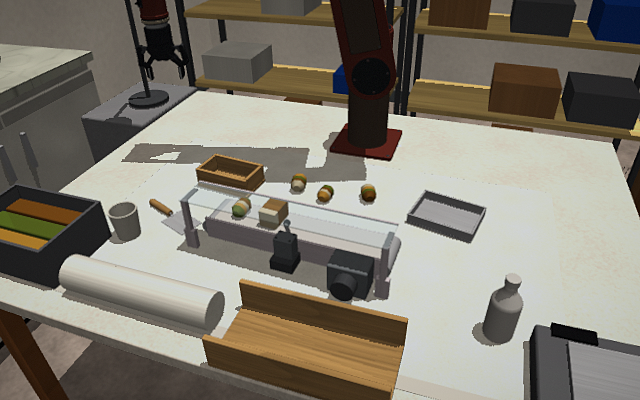

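View pics/a_top.png

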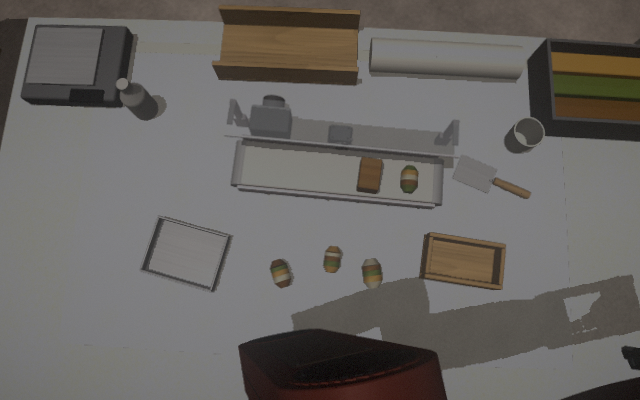

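View pics/a_wrist.png

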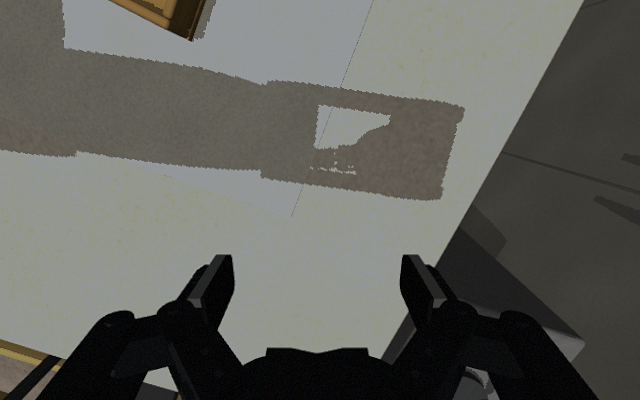

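The scene picture shows the block at about (273,211), the gem at (241,207) and the switch at (286,250). The top picture shows the block at (370,175), the gem at (409,179), the tray at (187,253) and the switch at (340,133). I'll enlarge the relevant parts.

```bash
cat > h.py <<'E'
import numpy as np, cv2
from scipy.spatial.transform import Rotation as R
def cam(f):
    Rm=cv2.Rodrigues(np.array(f["rvec"],float))[0]; t=np.array(f["tvec"],float)
    K=np.array([[f["fx"],0,f["cx"]],[0,f["fy"],f["cy"]],[0,0,1]]);D=np.array([f["k1"],0,0,0,0.])
    return Rm,t,K,D
def ray(f,uv):
    Rm,t,K,D=cam(f)
    p=cv2.undistortPoints(np.array([[uv]],float),K,D).ravel()
    return -Rm.T@t, Rm.T@np.array([p[0],p[1],1])
def onz(f,uv,z):
    c,d=ray(f,uv); return c+d*(z-c[2])/d[2]
def tri(fs,uvs):
    A=np.zeros((3,3));b=np.zeros(3);L=[]
    for f,uv in zip(fs,uvs):
        c,d=ray(f,uv);d=d/np.linalg.norm(d);P=np.eye(3)-np.outer(d,d);A+=P;b+=P@c;L.append((c,P))
    x=np.linalg.solve(A,b); return x,[np.linalg.norm(P@(x-c)) for c,P in L]
def proj(f,X):
    Rm,t,K,D=cam(f)
    return cv2.projectPoints(np.array(X,float).reshape(-1,3),np.array(f["rvec"],float),t,K,D)[0].reshape(-1,2)
E
python3 - <<'E'
from cell import robot
import cv2,pickle
F={n:robot.grab_frame(n) for n in("scene","top")}
pickle.dump(F,open("f0.pkl","wb"))
t=F["top"]["image"]; s=F["scene"]["image"]
cv2.imwrite("pics/b_top.png",cv2.resize(t[95:225,225:465],None,fx=3.3,fy=3.3,interpolation=cv2.INTER_CUBIC))
cv2.imwrite("pics/b_tray.png",cv2.resize(t[205:300,130:245],None,fx=5,fy=5,interpolation=cv2.INTER_CUBIC))
cv2.imwrite("pics/b_scene.png",cv2.resize(s[180:300,175:415],None,fx=3.3,fy=3.3,interpolation=cv2.INTER_CUBIC))
E
```

```text
(no output)
```

View pics/b_top.png

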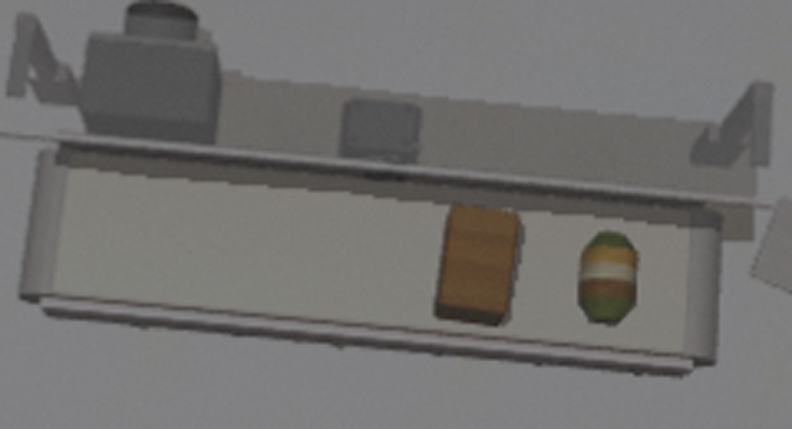

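View pics/b_scene.png

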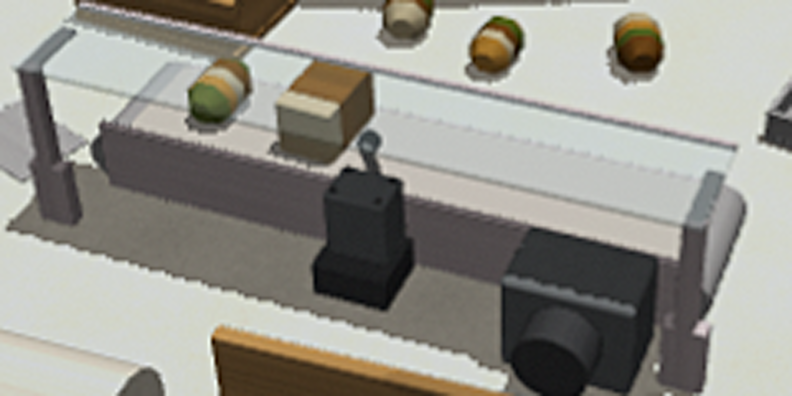

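View pics/b_tray.png

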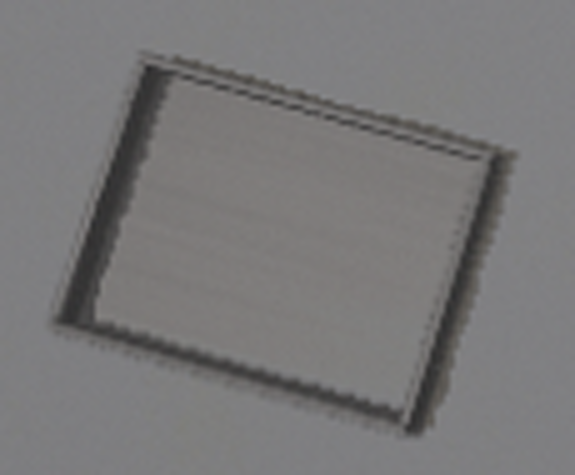

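```bash
python3 - <<'E'
import pickle,numpy as np
from h import *
np.set_printoptions(precision=4,suppress=True)
F=pickle.load(open("f0.pkl","rb"));T,S=F["top"],F["scene"]
for f in(T,S): Rm,t,_,_=cam(f);print("cam",-Rm.T@t)
t=lambda x,y:(225+(x+.5)/3.3-.5,95+(y+.5)/3.3-.5)
s=lambda x,y:(175+(x+.5)/3.3-.5,180+(y+.5)/3.3-.5)
tr=lambda x,y:(130+(x+.5)/5-.5,205+(y+.5)/5-.5)
print("guard top", onz(T,t(0,135),.14),onz(T,t(770,207),.14))
print("guard scene R,L", onz(S,s(737,148),.144),onz(S,s(78,8),.144))
print("belt front top",onz(T,t(60,298),.045),onz(T,t(690,354),.045))
print("roller",tri([T,S],[t(380,177),s(371,140)]))
for p in[(452,205),(520,210),(508,318),(437,313)]: print("blk top",onz(T,t(*p),.091))
for p in[(315,60),(374,71),(337,112),(277,102)]: print("blk sc",onz(S,s(*p),.091))
for p in[(145,58),(510,152),(418,430),(58,320)]: print("tray",onz(T,tr(*p),.03))
E
```

```text
cam [ 0.29   -0.0101  1.0717]
cam [1.3874 0.3113 0.7546]
guard top [0.5957 0.2062 0.14  ] [ 0.5717 -0.2805  0.14  ]
guard scene R,L [0.6013 0.2098 0.144 ] [ 0.5815 -0.2775  0.144 ]
belt front top [0.5126 0.1764 0.045 ] [ 0.4943 -0.2521  0.045 ]
roller (array([ 0.5966, -0.0402,  0.0885]), [np.float64(0.0039514678447251), np.float64(0.003951467844725097)])
blk top [ 0.5775 -0.0845  0.091 ]
blk top [ 0.5763 -0.1293  0.091 ]
blk top [ 0.5033 -0.123   0.091 ]
blk top [ 0.5044 -0.0769  0.091 ]
blk sc [ 0.5219 -0.1193  0.091 ]
blk sc [ 0.522  -0.0718  0.091 ]
blk sc [ 0.5771 -0.0782  0.091 ]
blk sc [ 0.579  -0.1243  0.091 ]
tray [0.4345 0.3646 0.03  ]
tray [0.4005 0.1949 0.03  ]
tray [0.2769 0.2251 0.03  ]
tray [0.3156 0.3902 0.03  ]
```

```bash
python3 -m creep '[[[0,0,0],[0,0,1]],[[0,0,0],[0,0,1]],[[0,0,0],[0,0,1]],[[0,0,0],[0,0,1]],[[0.43,-0.82,-0.04],[0,0,0]],[[0.43,-0.82,-0.04],[0,0,0]],[[0.43,-0.82,-0.04],[0,0,0]],[[0.43,-0.82,-0.04],[0,0,0]],[[0.43,-0.82,-0.04],[0,0,0]],[[0.43,-0.82,-0.04],[0,0,0]],[[0.43,-0.82,-0.04],[0,0,0]],[[0.43,-0.82,-0.04],[0,0,0]],[[0.43,-0.82,-0.04],[0,0,0]],[[0.43,-0.82,-0.04],[0,0,0]],[[0.43,-0.82,-0.04],[0,0,0]],[[0.43,-0.82,-0.04],[0,0,0]],[[0,0,0],[0,0,0]],[[0,0,0],[0,0,0]]]' 50
python3 - <<'E'
from cell import robot
import cv2,pickle
f=robot.grab_frame("wrist");pickle.dump(f,open("w1.pkl","wb"));cv2.imwrite("pics/c_w.png",f["image"]);print(robot.get_obs()["finger_gap"])
E
```

```text
time_s: 2.05
position: [0.498, -0.1018, 0.2632]
tcp_rot: [1.0, -0.018, -0.0, 0.0]
contact_force: [-0.3, -0.4, -0.9]
finger_gap: 0.0688
0.06883294240676896
```

View pics/c_w.png

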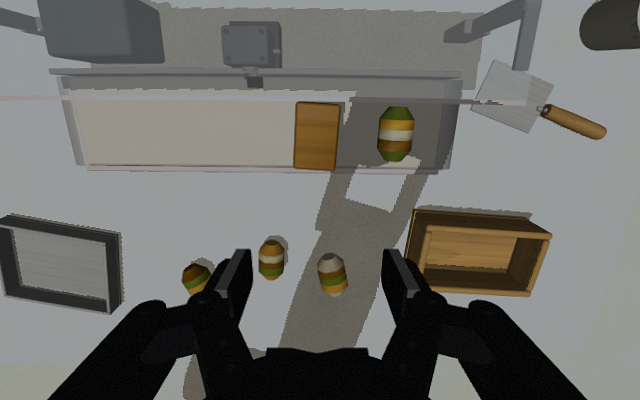

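The wrist view shows the block's top at (295–342, 101–170), the roller at about (254,82), the switch at (251,45) and the guard edge running along v≈98–102.

```bash
python3 - <<'E'
import cv2,pickle
f=pickle.load(open("w1.pkl","rb"));cv2.imwrite("pics/c_wz.png",cv2.resize(f["image"][20:180,215:375],None,fx=3.7,fy=3.7,interpolation=cv2.INTER_CUBIC))
E
```

```text
(no output)
```

View pics/c_wz.png

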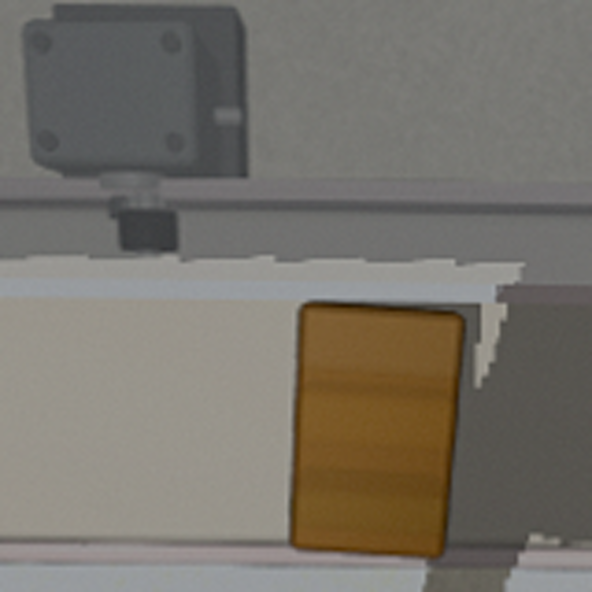

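```bash
python3 - <<'E'
import pickle,numpy as np
from h import *
np.set_printoptions(precision=4,suppress=True)
F=pickle.load(open("f0.pkl","rb"));T,S=F["top"],F["scene"];W=pickle.load(open("w1.pkl","rb"))
t=lambda x,y:(225+(x+.5)/3.3-.5,95+(y+.5)/3.3-.5)
s=lambda x,y:(175+(x+.5)/3.3-.5,180+(y+.5)/3.3-.5)
w=lambda x,y:(215+(x+.5)/3.7-.5,20+(y+.5)/3.7-.5)
print("cam",ray(W,(0,0))[0])
P=[onz(W,w(*p),.091) for p in[(303,302),(465,313),(442,556),(291,548)]];print("blk",*P,np.mean(P,0))
print("roller w,S tri",tri([W,S],[w(149,231),s(371,140)]), onz(S,s(371,140),.089),onz(W,w(149,231),.092),onz(T,t(380,177),.092))
print("roller edges",onz(W,w(120,231),.089),onz(W,w(178,231),.089))
for p in[(22,20),(195,20),(195,167),(32,167)]: print("housing",onz(W,w(*p),.08))
print("guard edge",onz(W,w(0,290),.14),onz(W,w(485,292),.14))
print("guard w",onz(W,(0,98),.14),onz(W,(525,103),.14))
g=(409,179);print("gem",onz(T,g,.063),onz(W,(380,132),.063),onz(W,(396,133),.063))
print("S sw corners",[onz(S,s(*p),.08) for p in[(331,190),(387,206),(405,180),(349,168)]])
E
```

```text
cam [ 0.5804 -0.1038  0.3984]
blk [ 0.5794 -0.0833  0.091 ] [ 0.5751 -0.1271  0.091 ] [ 0.5078 -0.1198  0.091 ] [ 0.5117 -0.0761  0.091 ] [ 0.5435 -0.1016  0.091 ]
roller w,S tri (array([ 0.5991, -0.0433,  0.0901]), [np.float64(8.65195602910496e-05), np.float64(8.65195602909222e-05)]) [ 0.5978 -0.044   0.089 ] [ 0.5989 -0.0436  0.092 ] [ 0.5941 -0.0364  0.092 ]
roller edges [ 0.5994 -0.0352  0.089 ] [ 0.5988 -0.0507  0.089 ]
housing [ 0.6529 -0.0128  0.08  ]
housing [ 0.651  -0.0582  0.08  ]
housing [ 0.6154 -0.0553  0.08  ]
housing [ 0.6172 -0.0109  0.08  ]
guard edge [ 0.5849 -0.0178  0.14  ] [ 0.5804 -0.128   0.14  ]
guard w [0.5943 0.1716 0.14  ] [ 0.5727 -0.2815  0.14  ]
gem [ 0.5398 -0.193   0.063 ] [ 0.5432 -0.1737  0.063 ] [ 0.5415 -0.1919  0.063 ]
S sw corners [array([ 0.6469, -0.0541,  0.08  ]), array([ 0.651 , -0.0117,  0.08  ]), array([ 0.6216, -0.0099,  0.08  ]), array([ 0.6211, -0.0515,  0.08  ])]
```

Measurements agree across views. The block is at (0.5435, −0.1016) with yaw −0.10, and its far end clears the guard edge by about 2 mm. The roller is at (0.599, −0.0435, 0.090). I'll go down on the near half of the block.

```bash
python3 -m creep '[[[0,0,0],[0,0,0.6]],[[0.61,-0.1,0],[0,0,0]],[[0,0,0.6],[0,0,0]],[[0,0,0.6],[0,0,0]],[[0,0,0.6],[0,0,0]],[[0,0,0.6],[0,0,0]],[[0,0,0.6],[0,0,0]],[[0,0,0.6],[0,0,0]],[[0,0,0.4],[0,0,0]],[[0,0,0],[0,0,0]],[[0,0,0],[0,0,0]]]' 50
python3 - <<'E'
from cell import robot
import cv2
f=robot.grab_frame("wrist");cv2.imwrite("pics/d_w.png",f["image"]);f=robot.grab_frame("top");cv2.imwrite("pics/d_t.png",f["image"][95:235,225:465]);
E
```

```text
time_s: 3.2
position: [0.5282, -0.1021, 0.0635]
tcp_rot: [0.999, -0.05, -0.0, 0.0]
contact_force: [1.1, -0.5, 0.5]
finger_gap: 0.0692
```

View pics/d_w.png

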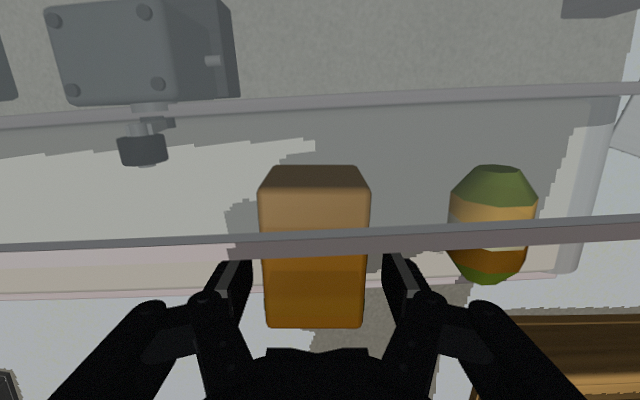

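The fingers straddle the block, which spans (258–370, 165–328), and the gem at (493,225) is clear. Next I close, draw back and lift.

```bash
python3 -m creep '[[[0,0,0],[0,0,0]],[[0,0,0],[0,0,0]],[[0,0,0],[0,0,0]],[[0,0,0],[0,0,0]],[[0,0,0],[0,0,0]],[[0,0,0],[0,0,0]],[[0,0,0],[0,0,0]]]' 255 35
python3 -m creep '[[[0,0,-0.04],[0,0,0]],[[-0.2,0,0],[0,0,0]],[[-0.4,0,0],[0,0,0]],[[-0.4,0,0],[0,0,0]],[[0,0,-0.3],[0,0,0]],[[0,0,-0.6],[0,0,0]],[[0,0,-0.6],[0,0,0]],[[0,0,-0.6],[0,0,0]],[[0,0,-0.3],[0,0,0]],[[0,0,0],[0,0,0]]]'
python3 - <<'E'
from cell import robot
import cv2
f=robot.grab_frame("wrist");cv2.imwrite("pics/e_w.png",f["image"])
E
```

```text
time_s: 4.0
position: [0.5298, -0.1013, 0.0649]
tcp_rot: [0.999, -0.049, 0.001, 0.001]
contact_force: [-1.7, -1.5, 7.1]
finger_gap: 0.0457
time_s: 5.0
position: [0.4797, -0.0961, 0.1875]
tcp_rot: [0.999, -0.049, 0.002, 0.001]
contact_force: [0.5, 0.1, -1.5]
finger_gap: 0.0457
```

View pics/e_w.png

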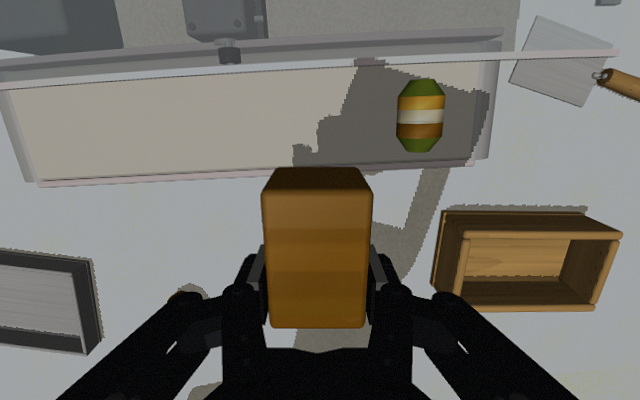

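```bash
python3 -m creep '[[[-0.2,-0.4,0],[0,0,0]],[[-0.35,-0.75,0],[0,0,0]],[[-0.35,-0.75,0],[0,0,0]],[[-0.35,-0.75,0],[0,0,0]],[[-0.35,-0.75,0],[0,0,0]],[[-0.35,-0.75,0],[0,0,0]],[[-0.35,-0.75,0],[0,0,0]],[[-0.35,-0.75,0],[0,0,0]],[[-0.35,-0.75,0],[0,0,0]],[[-0.35,-0.75,0],[0,0,0]],[[-0.2,-0.4,0],[0,0,0]],[[0,0,0.8],[0,0,0]],[[0,0,0.8],[0,0,0]],[[0,0,0.6],[0,0,0]],[[0,0,0],[0,0,0]],[[0,0,0],[0,0,0]]]'
python3 - <<'E'
from cell import robot
import cv2
f=robot.grab_frame("wrist");cv2.imwrite("pics/f_w.png",f["image"])
E
```

```text
time_s: 6.65
position: [0.338, 0.2964, 0.0742]
tcp_rot: [0.999, -0.049, -0.002, 0.001]
contact_force: [0.5, 0.3, -1.1]
finger_gap: 0.0456
```

View pics/f_w.png

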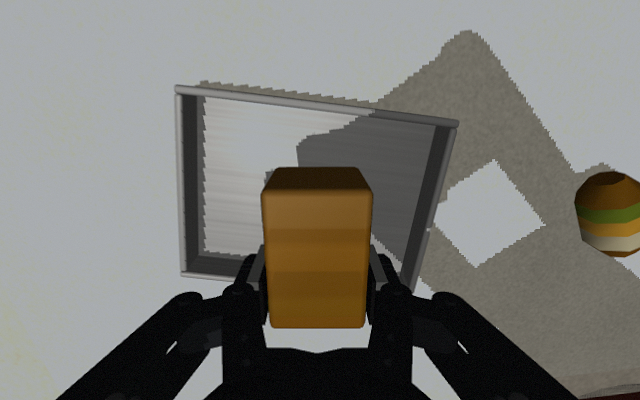

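The block hangs above the tray, which spans (180–457, 88–275) with clearance all round. Now I lower it gently.

```bash
python3 -m creep '[[[0.05,0,0.3],[0,0,0]],[[0.05,0,0.3],[0,0,0]],[[0,0,0.2],[0,0,0]],[[0,0,0.06],[0,0,0]],[[0,0,0.06],[0,0,0]],[[0,0,0.04],[0,0,0]],[[0,0,0],[0,0,0]]]'
```

```text
time_s: 7.4
position: [0.3444, 0.2969, 0.0276]
tcp_rot: [0.999, -0.049, 0.0, -0.0]
contact_force: [-0.4, 0.2, -1.5]
finger_gap: 0.0455
```

```bash
python3 -m creep '[[[0,0,0.03],[0,0,0]],[[0,0,0.03],[0,0,0]],[[0,0,0],[0,0,0]],[[0,0,0],[0,0,0]]]'
```

```text
time_s: 7.8
position: [0.3447, 0.2971, 0.0268]
tcp_rot: [0.999, -0.049, 0.0, 0.0]
contact_force: [-9.7, -5.5, 24.7]
finger_gap: 0.0454
```

```bash
python3 -m creep '[[[0,0,-0.04],[0,0,0]],[[0,0,0],[0,0,0]]]'; python3 -m creep '[[[0,0,0],[0,0,0]],[[0,0,0],[0,0,0]],[[0,0,0],[0,0,0]],[[0,0,0],[0,0,0]],[[0,0,0],[0,0,0]],[[0,0,0],[0,0,0]]]' 60; python3 -m creep '[[[0,0,-0.4],[0,0,0]],[[0,0,-0.8],[0,0,0]],[[0,0,-0.8],[0,0,0]],[[0,0,-0.8],[0,0,0]],[[0,0,-0.8],[0,0,0]],[[0,0,-0.4],[0,0,0]],[[0,0,0],[0,0,0]]]'
python3 - <<'E'
from cell import robot
import cv2
f=robot.grab_frame("wrist");cv2.imwrite("pics/g_w.png",f["image"])
E
```

```text
time_s: 8.0
position: [0.3448, 0.2971, 0.027]
tcp_rot: [0.999, -0.049, 0.001, -0.0]
contact_force: [-0.7, -1.0, -0.8]
finger_gap: 0.0459
time_s: 8.6
position: [0.3442, 0.2967, 0.0262]
tcp_rot: [0.999, -0.049, -0.0, 0.0]
contact_force: [0.9, 0.8, -0.1]
finger_gap: 0.0654
time_s: 9.3
position: [0.3462, 0.2979, 0.2303]
tcp_rot: [0.999, -0.049, 0.003, -0.002]
contact_force: [0.5, -0.1, -0.1]
finger_gap: 0.0656
```

View pics/g_w.png

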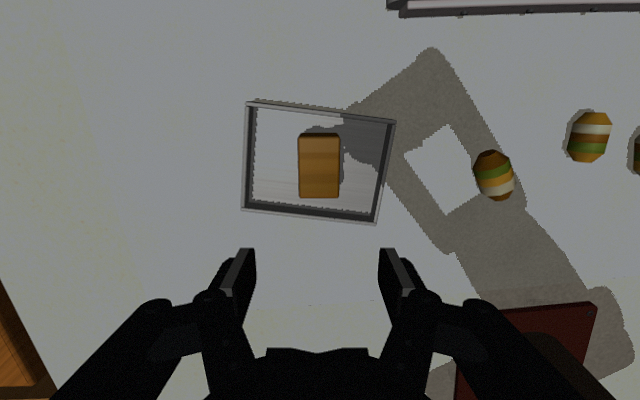

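The block lies flat in the tray at (319,166), well inside its walls. Next I shut the fingers, go back over the conveyor and lean 35°.

```bash
python3 -m creep '[[[0,0,0],[0,0,-0.53]],[[0.2,0.4,0],[0,0,0]],[[0.36,0.75,0],[0,0,0]],[[0.36,0.75,0],[0,0,0]],[[0.36,0.75,0],[0,0,0]],[[0.36,0.75,0],[0,0,0]],[[0.36,0.75,0],[0,0,0]],[[0.36,0.75,0],[0,0,0]],[[0.36,0.75,0],[0,0,0]],[[0.36,0.75,0],[0,0,0]],[[0.36,0.75,0],[0,0,0]],[[0.15,0.33,0],[0,0,0]],[[0,0,0],[0,1,0]],[[0,0,0],[0,1,0]],[[0,0,0],[0,1,0]],[[0,0,0],[0,1,0]],[[0,0,0],[0,1,0]],[[0,0,0],[0,1,0]],[[0,0,0],[0,0.1,0]],[[0,0,0],[0,0,0]]]' 255 20
python3 - <<'E'
from cell import robot
import cv2,pickle
from h import *
f=robot.grab_frame("wrist");cv2.imwrite("pics/h_w.png",f["image"]);pickle.dump(f,open("w2.pkl","wb"))
o=robot.get_obs();print(o["position"],R.from_quat(o["tcp_rot"]).as_matrix().round(4),o["finger_gap"],o["joints"],o["contact_force"])
E
```

```text
time_s: 11.35
position: [0.5057, -0.0846, 0.2249]
tcp_rot: [0.954, -0.022, 0.299, 0.006]
contact_force: [0.2, -0.6, 0.3]
finger_gap: -0.0002
[ 0.50658683 -0.08488528  0.22610012] [[ 8.199e-01 -4.540e-02  5.707e-01]
 [-3.750e-02 -9.990e-01 -2.560e-02]
 [ 5.713e-01 -4.000e-04 -8.208e-01]] 0.00034577939637535934 [-0.47515111 -0.51003764  2.31245474  0.33724703  0.80413553  0.97260389] [ 0.23522149  0.91291412 -0.0574602 ]
```

View pics/h_w.png

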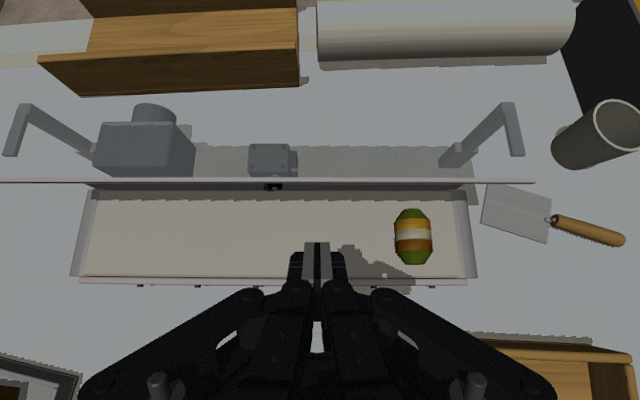

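```bash
python3 -m creep '[[[-0.13,0,0],[0,0,0]],[[0,0,0.4],[0,0,0]],[[0,0,0.4],[0,0,0]],[[0,0,0.4],[0,0,0]],[[0,0,0.4],[0,0,0]],[[0,0,0.4],[0,0,0]],[[0,0,0],[0,0,0]]]'
python3 - <<'E'
from cell import robot
import cv2,pickle
from h import *
f=robot.grab_frame("wrist");cv2.imwrite("pics/i_w.png",f["image"]);f=robot.grab_frame("scene");cv2.imwrite("pics/i_s.png",cv2.resize(f["image"][120:300,175:415],None,fx=3,fy=3))
E
```

```text
time_s: 12.1
position: [0.5582, -0.0866, 0.1377]
tcp_rot: [0.954, -0.021, 0.298, 0.006]
contact_force: [-0.8, 0.9, -0.3]
finger_gap: 0.0004
```

View pics/i_w.png

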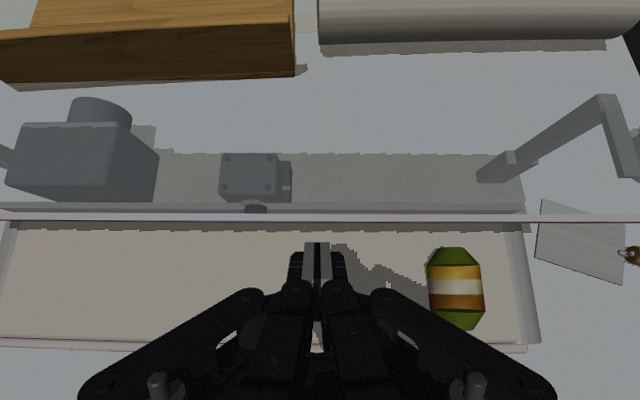

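View pics/i_s.png

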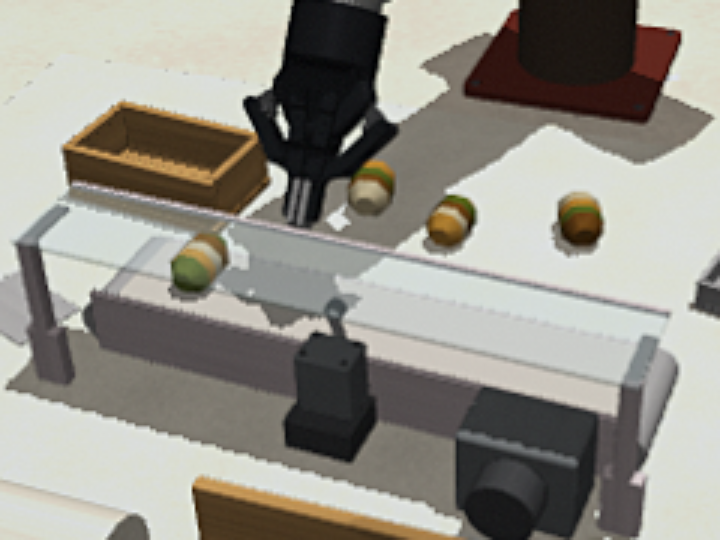

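The fingers point under the guard edge. In the wrist view the roller is at (256,208) behind the edge, and the fingers are to its −y side. I'll continue along the tool axis.

```bash
python3 -m creep '[[[0,0,0.3],[0,0,0]],[[0,0,0.3],[0,0,0]],[[0,0,0.3],[0,0,0]],[[0,0,0.3],[0,0,0]],[[0,0,0],[0,0,0]],[[0,0,0],[0,0,0]]]'
python3 - <<'E'
from cell import robot
import cv2,pickle
from h import *
f=robot.grab_frame("wrist");cv2.imwrite("pics/j_w.png",f["image"]);f=robot.grab_frame("scene");cv2.imwrite("pics/j_s.png",cv2.resize(f["image"][160:280,205:365],None,fx=5,fy=5))
o=robot.get_obs();print(o["position"],o["contact_force"])
E
```

```text
time_s: 12.8
position: [0.5931, -0.0889, 0.0924]
tcp_rot: [0.954, -0.021, 0.3, 0.007]
contact_force: [0.2, 1.1, 1.1]
finger_gap: -0.0001
[ 0.59325712 -0.08907526  0.09281846] [-0.09298552  0.53489813  1.00539823]
```

View pics/j_w.png

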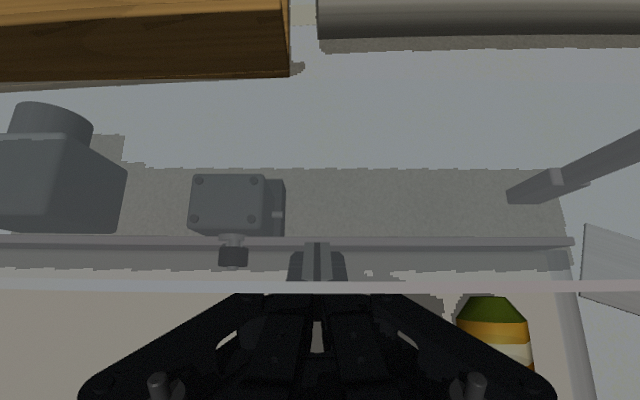

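View pics/j_s.png

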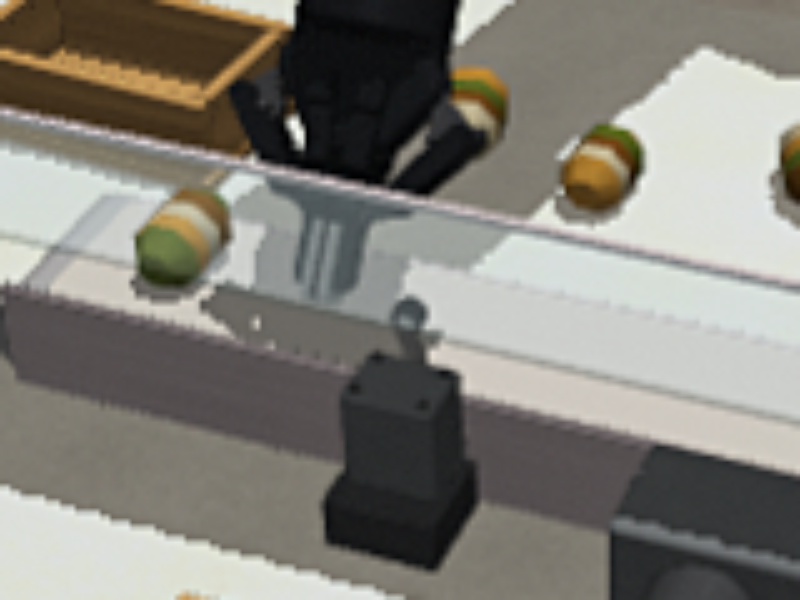

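The fingers are in the roller's plane under the guard, about 19 mm short of the roller at (233,256), and nothing has been touched. I'll drop 4 mm along the tool, then approach.

```bash
python3 -m creep '[[[0,0,0.08],[0,0,0]],[[0,-0.1,0],[0,0,0]],[[0,-0.1,0],[0,0,0]],[[0,-0.08,0],[0,0,0]],[[0,0,0],[0,0,0]]]'
for i in 1; do python3 -m creep '[[[0,-0.02,0],[0,0,0]],[[0,0,0],[0,0,0]]]'; done
python3 - <<'E'
from cell import robot
import cv2
f=robot.grab_frame("wrist");cv2.imwrite("pics/k_w.png",cv2.resize(f["image"][150:310,170:370],None,fx=4,fy=3.75))
E
```

```text
time_s: 13.4
position: [0.5957, -0.0742, 0.0881]
tcp_rot: [0.954, -0.021, 0.3, 0.007]
contact_force: [0.8, 0.8, 0.2]
finger_gap: -0.0003
time_s: 13.6
position: [0.5959, -0.0739, 0.0882]
tcp_rot: [0.954, -0.021, 0.3, 0.007]
contact_force: [0.2, -1.1, -0.5]
finger_gap: -0.0001
```

View pics/k_w.png

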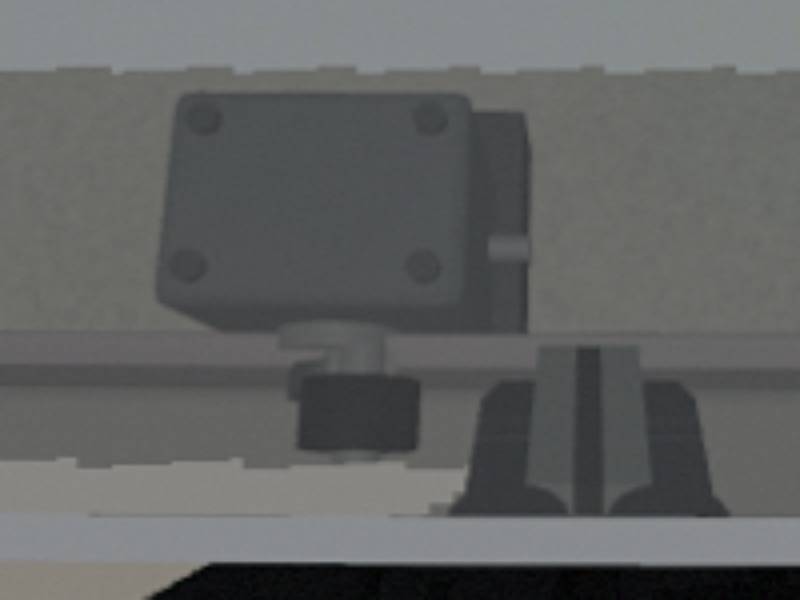

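The roller (300–418) and finger edge (~478) are about 8 mm apart.

```bash
python3 -m creep '[[[0,-0.06,0],[0,0,0]],[[0,-0.06,0],[0,0,0]],[[0,0,0],[0,0,0]]]' | egrep 'pos|force'
python3 -m creep '[[[0,-0.03,0],[0,0,0]],[[0,0,0],[0,0,0]]]'| egrep 'pos|force'
python3 -m creep '[[[0,-0.03,0],[0,0,0]],[[0,0,0],[0,0,0]]]'| egrep 'pos|force'
python3 -m creep '[[[0,-0.03,0],[0,0,0]],[[0,0,0],[0,0,0]]]'| egrep 'pos|force'
python3 -m creep '[[[0,-0.03,0],[0,0,0]],[[0,0,0],[0,0,0]]]'| egrep 'pos|force'
python3 - <<'E'
from cell import robot
import cv2
f=robot.grab_frame("wrist");cv2.imwrite("pics/l_w.png",cv2.resize(f["image"][150:310,170:370],None,fx=4,fy=3.75))
E
```

```text
position: [0.5961, -0.0676, 0.0881]
contact_force: [0.3, 0.7, 0.7]
position: [0.5962, -0.0664, 0.0881]
contact_force: [0.3, -0.3, 0.7]
position: [0.5963, -0.0649, 0.0882]
contact_force: [0.0, -0.5, 0.5]
position: [0.5966, -0.0637, 0.0885]
contact_force: [-0.5, -2.0, 0.9]
position: [0.5967, -0.0622, 0.0885]
contact_force: [-0.4, -1.9, 1.5]
```

View pics/l_w.png

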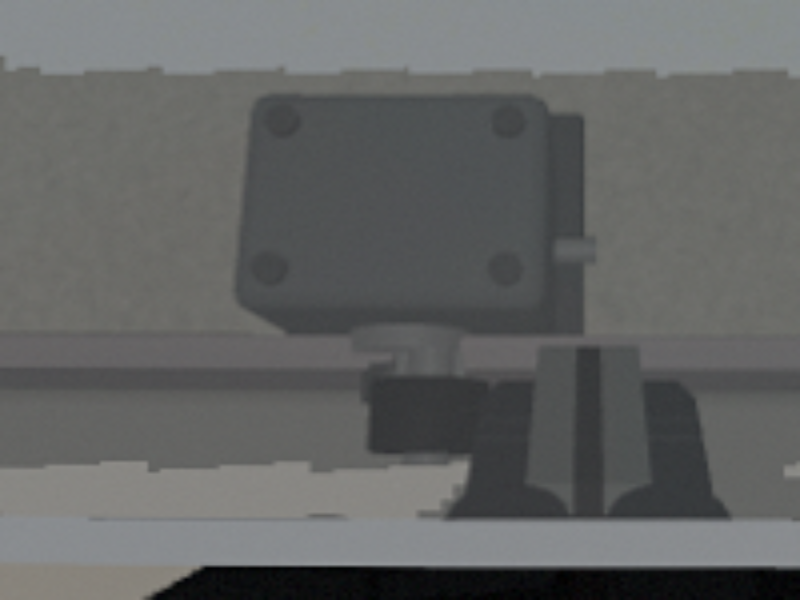

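The finger now touches the roller, with a push of about 2 N. Contact began near y≈−0.0645. I'll continue in small steps and watch the force.

```bash
python3 -m creep '[[[0,-0.02,0],[0,0,0]],[[0,0,0],[0,0,0]]]'| egrep 'pos|force'
python3 -m creep '[[[0,-0.02,0],[0,0,0]],[[0,0,0],[0,0,0]]]'| egrep 'pos|force'
python3 -m creep '[[[0,-0.02,0],[0,0,0]],[[0,0,0],[0,0,0]]]'| egrep 'pos|force'
python3 -m creep '[[[0,-0.02,0],[0,0,0]],[[0,0,0],[0,0,0]]]'| egrep 'pos|force'
python3 -m creep '[[[0,-0.02,0],[0,0,0]],[[0,0,0],[0,0,0]]]'| egrep 'pos|force'
```

```text
position: [0.5966, -0.0611, 0.0883]
contact_force: [-0.4, -1.5, 2.4]
position: [0.5966, -0.0599, 0.0882]
contact_force: [0.5, -1.7, 1.4]
position: [0.5965, -0.0589, 0.0881]
contact_force: [0.6, -1.8, 2.2]
position: [0.5965, -0.0579, 0.088]
contact_force: [-0.2, -1.7, 1.0]
position: [0.5965, -0.0569, 0.088]
contact_force: [0.4, -2.8, 1.0]
```

```bash
python3 -m creep '[[[0,-0.02,0],[0,0,0]],[[0,0,0],[0,0,0]]]'| egrep 'pos|force'
python3 -m creep '[[[0,-0.02,0],[0,0,0]],[[0,0,0],[0,0,0]]]'| egrep 'pos|force'
python3 -m creep '[[[0,-0.02,0],[0,0,0]],[[0,0,0],[0,0,0]]]'| egrep 'pos|force'
python3 -m creep '[[[0,-0.02,0],[0,0,0]],[[0,0,0],[0,0,0]]]'| egrep 'pos|force'
```

```text
position: [0.5966, -0.0559, 0.0881]
contact_force: [-0.6, -2.0, 1.4]
position: [0.5967, -0.055, 0.0882]
contact_force: [-0.2, -2.7, 1.8]
position: [0.5969, -0.0541, 0.0883]
contact_force: [-2.0, -2.5, 2.7]
position: [0.597, -0.0532, 0.0884]
contact_force: [-1.8, -3.6, 3.7]
```

```bash
python3 -m creep '[[[0,-0.016,0],[0,0,0]],[[0,0,0],[0,0,0]]]'| egrep 'pos|force'
python3 -m creep '[[[0,-0.016,0],[0,0,0]],[[0,0,0],[0,0,0]]]'| egrep 'pos|force'
python3 -m creep '[[[0,-0.016,0],[0,0,0]],[[0,0,0],[0,0,0]]]'| egrep 'pos|force'
```

```text
position: [0.5971, -0.0524, 0.0884]
contact_force: [-1.6, -4.3, 2.9]
position: [0.5971, -0.0516, 0.0885]
contact_force: [-1.4, -4.5, 4.7]
position: [0.5972, -0.0507, 0.0884]
contact_force: [-0.5, -5.2, 3.8]
```

```bash
python3 - <<'E'
from cell import robot
import cv2
f=robot.grab_frame("wrist");cv2.imwrite("pics/m_w.png",cv2.resize(f["image"][150:310,170:370],None,fx=4,fy=3.75))
f=robot.grab_frame("scene");cv2.imwrite("pics/m_s.png",cv2.resize(f["image"][190:270,240:340],None,fx=7,fy=7,interpolation=cv2.INTER_CUBIC))
E
```

```text
(no output)
```

View pics/m_w.png

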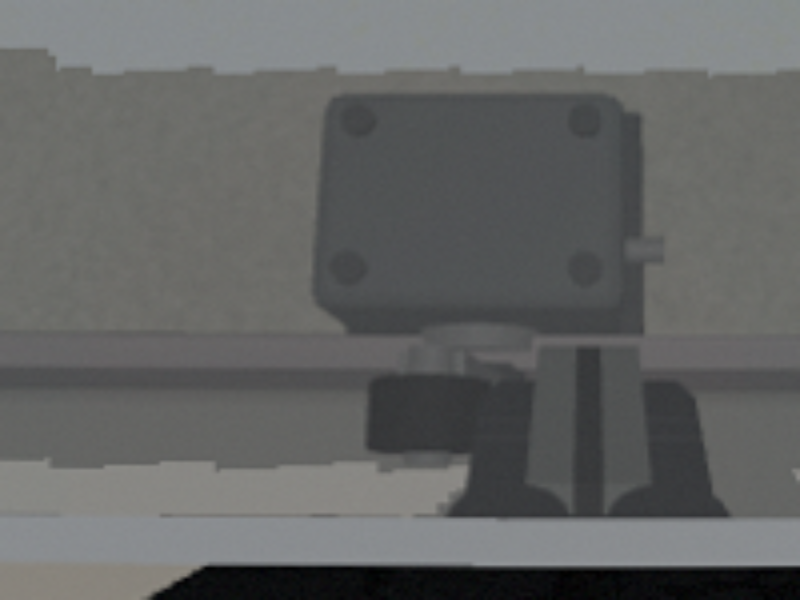

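View pics/m_s.png

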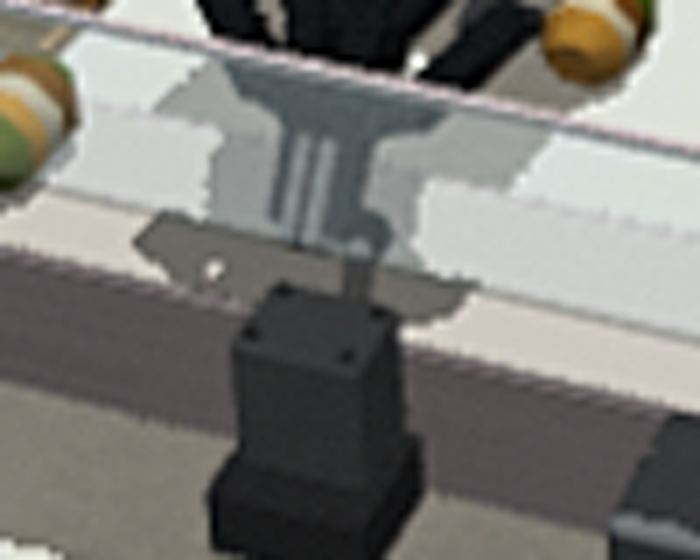

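The roller stays against the finger and the arm is past upright. The push has stepped up, so the plunger has been met. I continue in 0.6–0.8 mm steps, watching for the drop at the click.

```bash
python3 -m creep '[[[0,-0.014,0],[0,0,0]],[[0,0,0],[0,0,0]]]'| egrep 'pos|force'
python3 -m creep '[[[0,-0.014,0],[0,0,0]],[[0,0,0],[0,0,0]]]'| egrep 'pos|force'
```

```text
position: [0.5972, -0.0501, 0.0884]
contact_force: [-2.2, -4.9, 4.3]
position: [0.5973, -0.0494, 0.0885]
contact_force: [-0.3, -5.4, 4.2]
```

```bash
python3 -m creep '[[[0,-0.014,0],[0,0,0]],[[0,0,0],[0,0,0]]]'| egrep 'pos|force'
```

```text
position: [0.5973, -0.0488, 0.0885]
contact_force: [-1.9, -5.3, 4.6]
```

```bash
python3 -m creep '[[[0,-0.014,0],[0,0,0]],[[0,0,0],[0,0,0]]]'| egrep 'pos|force'
```

```text
position: [0.5974, -0.0481, 0.0886]
contact_force: [-1.7, -5.2, 4.4]
```

```bash
python3 -m creep '[[[0,-0.014,0],[0,0,0]],[[0,0,0],[0,0,0]]]'| egrep 'pos|force'
```

```text
position: [0.5975, -0.0474, 0.0886]
contact_force: [-1.8, -6.4, 4.7]
```

```bash
python3 -m creep '[[[0,-0.014,0],[0,0,0]],[[0,0,0],[0,0,0]]]'| egrep 'pos|force'
```

```text
position: [0.5975, -0.0468, 0.0886]
contact_force: [-2.2, -6.7, 6.0]
```

```bash
python3 -m creep '[[[0,-0.014,0],[0,0,0]],[[0,0,0],[0,0,0]]]'| egrep 'pos|force'
```

```text
position: [0.5975, -0.0461, 0.0886]
contact_force: [-2.6, -4.9, 4.9]
```

```bash
python3 -m creep '[[[0,-0.014,0],[0,0,0]],[[0,0,0],[0,0,0]]]'| egrep 'pos|force'
```

```text
position: [0.5975, -0.0454, 0.0886]
contact_force: [0.0, -5.5, 4.2]
```

```bash
python3 -m creep '[[[0,-0.014,0],[0,0,0]],[[0,0,0],[0,0,0]]]'| egrep 'pos|force'
```

```text
position: [0.5976, -0.0447, 0.0886]
contact_force: [-2.0, -5.2, 4.6]
```

```bash
python3 -m creep '[[[0,-0.014,0],[0,0,0]],[[0,0,0],[0,0,0]]]'| egrep 'pos|force'
```

```text
position: [0.5975, -0.0439, 0.0885]
contact_force: [-1.8, -6.0, 3.6]
```

```bash
python3 - <<'E'
from cell import robot
import cv2
o=robot.get_obs();print(o["contact_force"],o["wrist_torque"])
f=robot.grab_frame("wrist");cv2.imwrite("pics/n_w.png",cv2.resize(f["image"][150:310,170:370],None,fx=4,fy=3.75))
o=robot.get_obs();print(o["contact_force"],o["wrist_torque"],o["position"])
E
```

```text
[-1.83021615 -6.01985884  3.64640422] [-0.68364126  0.04197713 -0.49186001]
[-2.97339907 -4.80861141  5.02823268] [-0.64062543  0.19738647 -0.47165708] [ 0.59760132 -0.04398368  0.08855831]
```

View pics/n_w.png

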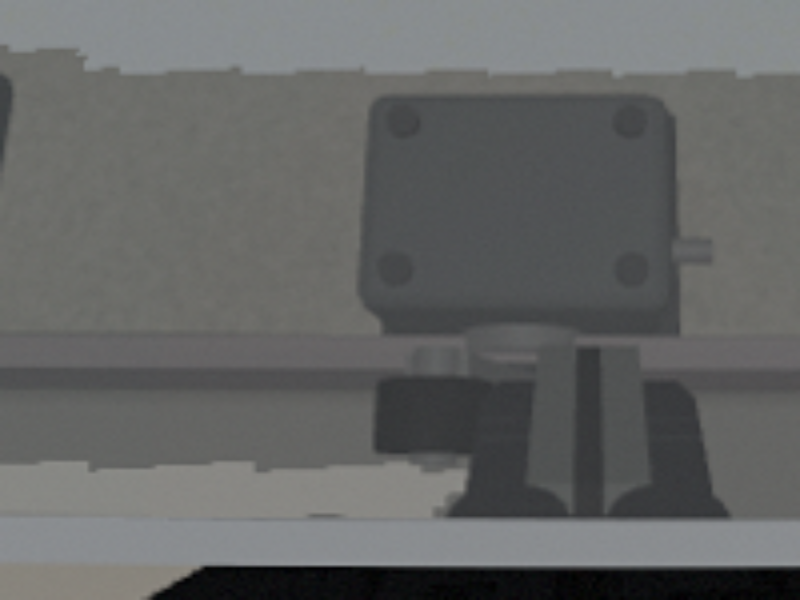

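```bash
python3 - <<'E'
from cell import robot
import cv2,pickle
from h import *
np.set_printoptions(precision=4,suppress=True)
f=robot.grab_frame("wrist");pickle.dump(f,open("w3.pkl","wb"))
u,v=170+712/4-.4,150+251/3.75-.4
g=f["image"][:,:,1].astype(int)
r=int(round(v));print("row",r,list(g[r,int(u)-16:int(u)+6]),int(u)-16)
w=pickle.load(open("w1.pkl","rb"));w2=pickle.load(open("w2.pkl","rb"))
print("pin rest",onz(w,(280.0,50.7),.041),"pin now",onz(f,(u,v),.041))
ex=np.array([.999,-.045,0]);ey=np.array([.045,.999,0])
# housing top mid of -y edge in both
print("house rest",onz(w,(215+195/3.7-.4,20+93/3.7),.08),"now",onz(f,(170+668/4-.4,150+200/3.75),.08))
g=w["image"][:,:,1].astype(int);print(list(g[51,262:288]))
E
```

```text
row 217 [np.int64(84), np.int64(85), np.int64(82), np.int64(83), np.int64(81), np.int64(77), np.int64(75), np.int64(93), np.int64(98), np.int64(98), np.int64(98), np.int64(96), np.int64(95), np.int64(97), np.int64(98), np.int64(96), np.int64(97), np.int64(103), np.int64(108), np.int64(110), np.int64(106), np.int64(107)] 331
pin rest [ 0.6336 -0.0646  0.041 ] pin now [ 0.6334 -0.0667  0.041 ]
house rest [ 0.6333 -0.0567  0.08  ] now [ 0.633  -0.0562  0.08  ]
[np.int64(93), np.int64(93), np.int64(95), np.int64(91), np.int64(89), np.int64(85), np.int64(76), np.int64(77), np.int64(75), np.int64(76), np.int64(82), np.int64(97), np.int64(107), np.int64(107), np.int64(108), np.int64(108), np.int64(107), np.int64(103), np.int64(82), np.int64(81), np.int64(109), np.int64(119), np.int64(119), np.int64(122), np.int64(117), np.int64(120)]
```

The pin tip is about 2.1–2.6 mm farther out than at rest, since the arm's tail drives it to −y. The push peaked at y≈−0.0468 and then fell. That puts the arm at about the click point, with 6 mm left to the stop, so I go 2 mm further and hold.

```bash
python3 -m creep '[[[0,-0.014,0],[0,0,0]],[[0,0,0],[0,0,0]]]'| egrep 'pos|force'
```

```text
position: [0.5976, -0.0433, 0.0885]
contact_force: [-1.8, -5.4, 3.9]
```

```bash
python3 -m creep '[[[0,-0.014,0],[0,0,0]],[[0,0,0],[0,0,0]]]'| egrep 'pos|force'
```

```text
position: [0.5975, -0.0426, 0.0884]
contact_force: [1.2, -7.1, 2.8]
```

```bash
python3 -m creep '[[[0,-0.014,0],[0,0,0]],[[0,0,0],[0,0,0]],[[0,0,0],[0,0,0]],[[0,0,0],[0,0,0]]]'| egrep 'pos|force'; python3 - <<'E'
from cell import robot
import cv2,pickle
from h import *
f=robot.grab_frame("wrist");pickle.dump(f,open("w4.pkl","wb"));cv2.imwrite("pics/o_w.png",cv2.resize(f["image"][150:310,170:370],None,fx=4,fy=3.75))
E
```

```text
position: [0.5974, -0.042, 0.0882]
contact_force: [0.7, -7.5, 1.4]
```

View pics/o_w.png

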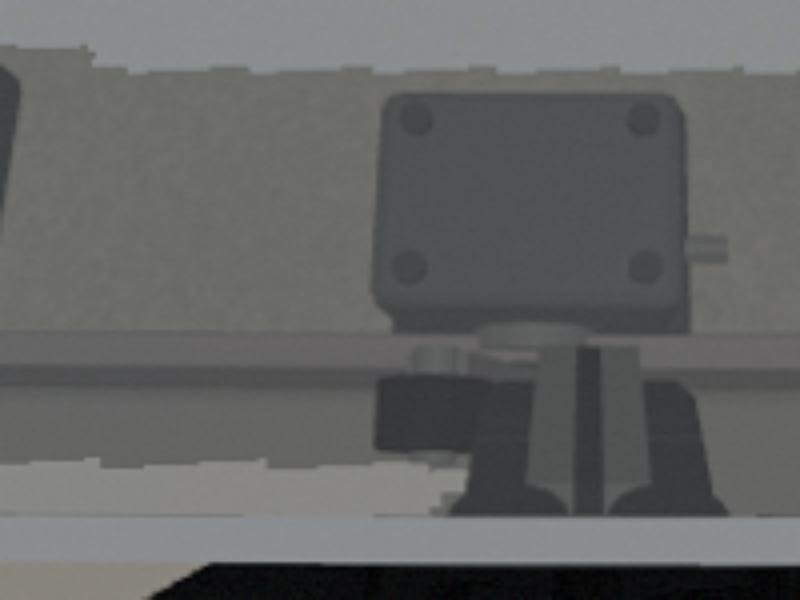

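```bash
python3 - <<'E'
import cv2,pickle
from h import *
np.set_printoptions(precision=4,suppress=True)
w4=pickle.load(open("w4.pkl","rb"))
Rm,t,K,D=cam(w4)
C4=-Rm.T@t; P4=np.array([.5974,-.0420,.0882])
P={"j..k":([.5959,-.0739,.0882],530,178,470),"l":([.5967,-.0622,.0885],595,252,548),"m":([.5972,-.0507,.0884],663,328,625),"n":([.5976,-.0440,.0885],712,371,667),"o":(P4,727,382,680)}
for k,(p,x,hl,hr) in P.items():
    f=dict(w4);f["tvec"]=-Rm@(C4+np.array(p)-P4)
    g=lambda x,y:(170+(x+.5)/4-.5,150+(y+.5)/3.75-.5)
    print(k,"pin",onz(f,g(x,250),.041)[1],"hous L,R",onz(f,g(hl,120),.08)[1],onz(f,g(hr,120),.08)[1])
E
```

```text
j..k pin -0.06399203249013431 hous L,R -0.013089994334366625 -0.05723760656889013
l pin -0.06395427042570967 hous L,R -0.01254032759563694 -0.05726604079291328
m pin -0.06466020012112535 hous L,R -0.012583612434063564 -0.057360750588725286
n pin -0.06677252250729876 hous L,R -0.012365461806983776 -0.05699356466773854
o pin -0.06742982449128027 hous L,R -0.012079307575577167 -0.05692321168384952
```

Against the fixed housing, the pin has come out 0 → 0.7 → 2.8 → 3.4 mm. It is therefore past the click (2.0) and short of the stop (4.5), at about 7.5 N. I hold a little longer and then release.

```bash
python3 -m creep '[[[0,0,0],[0,0,0]],[[0,0,0],[0,0,0]],[[0,0,0],[0,0,0]],[[0,0,0],[0,0,0]],[[0,0,0],[0,0,0]],[[0,0,0],[0,0,0]]]'; python3 -m creep '[[[0,0.04,0],[0,0,0]],[[0,0.08,0],[0,0,0]],[[0,0.1,0],[0,0,0]],[[0,0.1,0],[0,0,0]],[[0,0.1,0],[0,0,0]],[[0,0.1,0],[0,0,0]],[[0,0.1,0],[0,0,0]],[[0,0.1,0],[0,0,0]],[[0,0.1,0],[0,0,0]],[[0,0,0],[0,0,0]],[[0,0,0],[0,0,0]],[[0,0,0],[0,0,0]]]'
python3 - <<'E'
from cell import robot
import cv2,pickle
from h import *
f=robot.grab_frame("wrist");pickle.dump(f,open("w5.pkl","wb"));cv2.imwrite("pics/p_w.png",cv2.resize(f["image"][150:310,170:370],None,fx=4,fy=3.75))
E
```

```text
time_s: 20.85
position: [0.5972, -0.0418, 0.0879]
tcp_rot: [0.954, -0.022, 0.3, 0.007]
contact_force: [-1.4, -6.6, 3.3]
finger_gap: 0.0
time_s: 22.05
position: [0.5954, -0.0824, 0.0881]
tcp_rot: [0.954, -0.022, 0.3, 0.007]
contact_force: [0.6, 0.8, -0.4]
finger_gap: -0.0001
```

View pics/p_w.png

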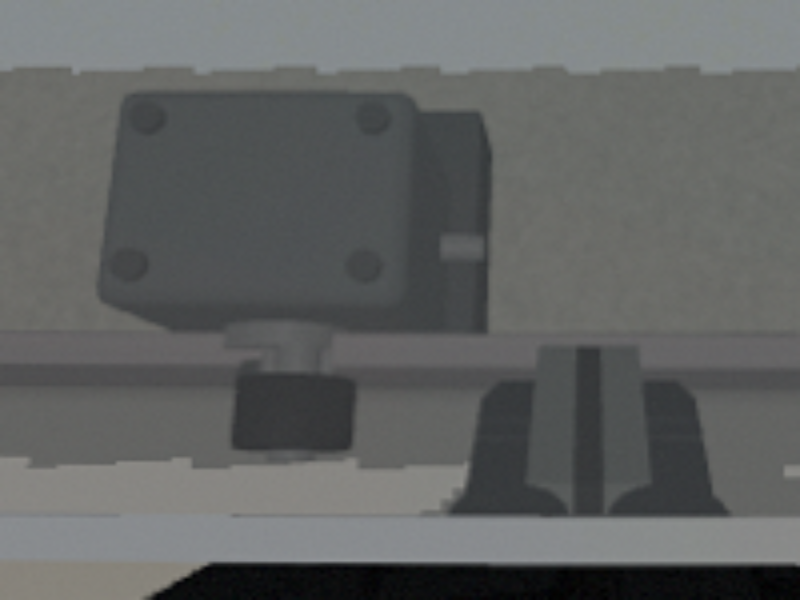

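The roller (235–355) swung back and the fingers are clear of it. I retreat back along the tool axis and do the final checks.

```bash
python3 -m creep '[[[0,0,-0.3],[0,0,0]],[[0,0,-0.4],[0,0,0]],[[0,0,-0.5],[0,0,0]],[[0,0,-0.5],[0,0,0]],[[0,0,-0.5],[0,0,0]],[[0,0,-0.5],[0,0,0]],[[0,0,-0.5],[0,0,0]],[[0,0,-0.3],[0,0,0]],[[0,0,0],[0,0,0]],[[0,0,0],[0,0,0]]]'
python3 - <<'E'
from cell import robot
import cv2,pickle
from h import *
np.set_printoptions(precision=4,suppress=True)
w=pickle.load(open("w5.pkl","rb"));g=lambda x,y:(170+(x+.5)/4-.5,150+(y+.5)/3.75-.5)
print("roller L,R",onz(w,g(235,410),.089),onz(w,g(355,410),.089),"pin",onz(w,g(486,247),.041))
f=robot.grab_frame("top");t=f["image"];cv2.imwrite("pics/q_t.png",t)
m=cv2.inRange(cv2.cvtColor(t,cv2.COLOR_BGR2HSV),(5,100,40),(30,255,255))[220:290,145:230]
ys,xs=np.nonzero(m);print("block",onz(f,(145+xs.mean(),220+ys.mean()),.051),len(xs)); print("gem",onz(f,(409,179),.063))
E
```

```text
time_s: 23.1
position: [0.4955, -0.078, 0.2316]
tcp_rot: [0.953, -0.022, 0.301, 0.007]
contact_force: [0.4, -1.2, -0.1]
finger_gap: 0.0
roller L,R [ 0.6004 -0.0347  0.089 ] [ 0.5997 -0.0506  0.089 ] pin [ 0.6337 -0.0646  0.041 ]
block [0.3586 0.2939 0.051 ] 586
gem [ 0.5398 -0.193   0.063 ]
```

View pics/q_t.png

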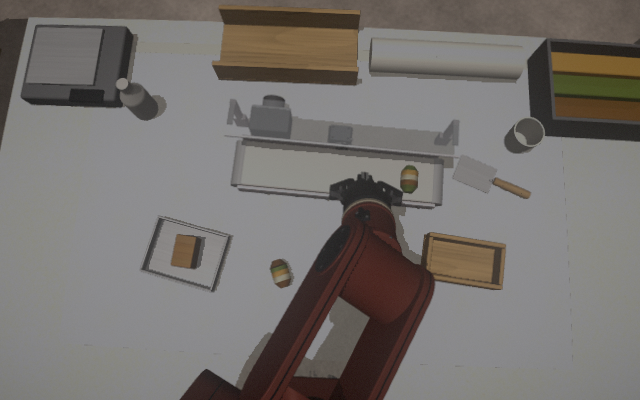

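The block is at (186,251), in the middle of the tray, and the gem is unmoved at (409,179). The roller and pin read the same as at rest. Handing in.

```bash
python3 -c "
from cell import robot
print(robot.hand_in())"
```

```text
the job is handed in; nothing more can be done
None
```

The soap block is off the belt and lying flat in the tray, and the limit switch was pushed by hand past its click, held and released. I handed in at about 23 s; no verdict was reported.

**Block:** I gripped it on its near half, drew it back 50 mm, lifted it and let go in the tray. The last top view puts its centre within 2 mm of the tray's centre.

**Switch:** With shut fingers leaning 35° under the guard, I pushed the roller about 22 mm. The force peaked at about 9 N and never came near the 25 N limit. The pin had moved about 3.4 mm, past the 2 mm click and short of the 4.5 mm stop. I held it there for about a second, then released it.

**Last checks:**
- **Roller:** its edges are back at y = −0.035 and −0.051, the same as at the start to within 1 mm.
- **Pin:** it read −0.0646, the same as in the first close view. Other frames put its rest position at −0.0640, so this check is good to about 0.6 mm.
- **Gem:** it is still at the same place in the top view, (409,179), judged by eye.
- **Robot:** the fingers are clear of everything.

**Less certain:** the drop in force at the click was blurred, about 2 N in noisy readings where 3 N was expected. I relied mainly on the pin's travel in the pictures to judge that the switch had clicked.

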